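# Hold a turning blank flush on the tilted sanding plate

### The arm

A 6-joint arm with a two-finger parallel gripper is mounted at the origin on the work surface. World frame = base frame: x ahead of the robot, y to its left, z up, the work surface at z = 0. Lengths are in m, angles in rad, forces in N, time in s.
With the tool pointing down it reaches from about 0.375 to 0.9 m from the base axis. Payload 3.1 kg.
Tool frame: the origin (TCP) lies at the very end of the fingers, on their centre line; the grasp point (between the pads) lies robot.grasp_offset behind it (robot.grasp_offset is the distance from the TCP to the grasp point, in m); z points along the fingers, y is the direction in which the jaws open and shut (so a half turn about z gives the same grasp; the last joint's range is limited). The gripper opens to 87 mm and grips with 3 to 60 N. Pads are 19 mm wide; open, the fingers measure 117 mm over their backs; the gripper's body (75 mm by 190 mm) begins 51 mm behind the grasp point.
Start: joints at [-1.51, 0.527, 1.433, -0, 1.181, -0.178], TCP at [0.148, -0.607, 0.223] pointing down, gripper open.
Joint ranges: [-3.08, 3.08], [-0.75, 2.2], [0.22, 2.44], [-1.43, 4.57], [0, 2.65], [-2.85, 2.85]. Speed limits (rad/s): [2.79, 2.79, 3.14, 3.14, 3.14, 3.14].

### API

Orientations are given as a unit quaternion [x, y, z, w].
In Python, from rig import robot gives the robot as it stands.
- The arm moves only by the tool drive_tool, never from a script. Its argument "targets" is one flat list of numbers, 6 for each row, row after row: the shift along the tool's x, y, z in cm, then the turn, a rotation vector about the tool's x, y, z in degrees. A call has 1 to 12 rows; each row is the pose to reach, as a shift and turn from the pose commanded when the call began, along the tool's axes at that moment; what a row does not reach only later rows make up. A row lasts 1/12 s, in which the tool goes at most 41.7 mm and 7.16 degrees, less where a joint would pass 70% of its speed; a pose out of reach is approached as far as the arm can. A call with a gripper value outside its range is refused whole. "grip" is the gripper command: -1 is fully open, 1 is shut, values between are in proportion, set as the call begins (left out, the last holds). The fingers move at their own pace and stop on an object; "squeeze" is the grip in N (left out, the last holds). Time passes only in rows, so rows that repeat a pose let the fingers close. It gives the time, the measured TCP pose, the force and the opening at its end, in the units of the state.
- robot.get_obs(): the state, without advancing time (a new reading comes with each control period).
- robot.camera(name): name is "scene" or "top" or "wrist"; returns (picture, depth): 480x640x3 uint8, red, green, blue; 480x640 float32, m along the optical axis (not along the pixel's ray), 0 where there is no reading.
- robot.calibration(name): a dict with "mtx" (3x3 intrinsics, pixels), "R" (3x3) and "t" (3): a world point X has camera coordinates R X + t; the wrist camera has in their place "hand_eye" (4x4, takes a point from camera to tool coordinates, whose origin is the TCP and whose axes are the flange's). Camera axes: x right, y down, z forward; pixel columns grow to the right and rows downward; lengths in m; the calibration is good to about 2 mm. The wrist camera is an equidistant fisheye: a pixel r from the principal point sees the ray r / f radians off the axis. A picture is of the moment at which its call begins: read the wrist's pose just before it. calibration takes no time and is no camera call.
- robot.hand_in(): hands the job in, once; it reports no verdict.
The state is a dict: "time": time; "q": joint angles; "joint_velocities": joint speeds; "joint_torque": joint torques, N m; "position": TCP position; "tool_rot": TCP orientation; "ft_force": force on the tool from outside, world axes, zero at the start; "moment": the same for the moment, N m; "grip_width": finger opening in m.
Only numpy, scipy, OpenCV 4.12 (cv2) and the standard library are available. Lean on these libraries where they do the work, as an engineer would, in place of code of your own. Each camera call takes 0.05 s, during which the arm holds its last target.

### The job

Swing the sander's clear guard all the way down towards you, then pick up the dark walnut blank by its square waste block, tilt it to match the slanted abrasive plate and press its big flat face flush against the plate, with the whole face on the abrasive. Finish while still gripping the blank and holding it there with a light, steady push (about 10 N, never hard), with the guard still down and the other things on the bench left where they are.

Things in the scene. Friction and masses are not known exactly. Their poses are not given: they have to be found in the camera images.
- guard (a joint): Angle of the sander's clear drop-down guard, rad: 0 upright (shut), 1.5 folded down flat towards the robot. It starts nearly upright (0 to 0.15). Friction hinge: it stays where it is left and takes about 2 N at the top bar to move. Panel 180 mm wide, 5 mm thick, 125 mm high, with an orange bar (14 mm thick, 16 mm high, 180 mm long) along its top edge; overall 141 mm from hinge to top. Nothing stands in its way when it folds down.
- guard_hinge (a point): Middle of the guard's hinge line, 24 mm above the bench, at the front of the sander, 112 mm before the plate's centre. The frame turns with the guard: y along the hinge line, z up along the panel to the bar, x through the panel towards the abrasive plate.
- guard_bar (a point): Centre of the orange bar on the guard's top edge, 133 mm from the hinge line along the panel; same axes as guard_hinge. With the guard upright the bar's middle is 157 mm above the bench, and there are at least 35 mm free behind the panel before the abrasive plate's lower edge.
- platen (a point): Centre of the slanted abrasive face: a square, brown-red plate 150 x 150 mm, 12 mm thick, carried between two grey cheeks on a grey sander (off). z is the outward normal (up and towards the robot's side), y level along the plate, x up the slope. The centre is 112 mm above the bench. Tilt clamped firmly, 14 to 31 degrees from level, with its low edge towards the guard; a 45 N push does not move it. The cheeks end 13 mm above the centre.
- walnut_grip (a point): Dark brown walnut blank: an octagonal plate 84 mm across the flats, 14 mm thick, with a pale square waste block 30 x 30 mm, 45 mm tall, glued centred on top (total height 59 mm, 60 to 120 g). It stands loose on the bench with its big flat face down. This point is in the waste block, on the axis, 38 mm above the big flat face; z along the axis from the flat face to the block's end, x and y square to the block's sides.
- walnut_face (a point): Centre of the walnut blank's big flat face (its underside, the face to be pressed on the abrasive); same axes as walnut_grip.
- maple_grip (a point): Pale maple blank of the same shape and size as the walnut one; leave it alone. Same point and axes on it. The two may have swapped places.
- tin: Small green tin, diameter 60 mm, 50 mm high; leave it. Origin at the centre of its underside.
- jar: Amber jar, diameter 70 mm, 100 mm high; leave it. Origin at the centre of its underside.
- bowl: Turned light wooden bowl, diameter 140 mm, 55 mm high; leave it. Origin at the centre of its underside.
- chuck: Round steel lathe chuck, diameter 100 mm, 66 mm high; leave it. Origin at the centre of its underside.
- mug: Blue mug, diameter 80 mm, 95 mm high; leave it. Origin at the centre of its underside.
- gouge: Long hand tool with a dark wooden handle, 260 mm long, lying on the bench; leave it. Origin under its middle, x from handle to tip.
Not all that is in view belongs to the job. Several things look just like the part that bears walnut_grip: the one meant starts nearest to the robot's base.

How it is judged:
On the way, in this order (a step that is already met when the one before it is completed fails the run):
1. the guard is folded down (value of joint guard above 1.2 rad), for 0.2 s.
2. the walnut blank is lifted off the bench in the gripper (height (world z) of walnut_face above 0.03 m and contact force between the fingers and walnut above 1 N), for 0.2 s.
At the end, for the whole second after the job is handed in: The gripped walnut blank's flat face is within 2 degrees and 4 mm of the abrasive face, centred on it within 34 mm each way (all of it on the abrasive), still, pressed on with 2 to 30 N and not leaning on the guard; the guard is down (over 1.2 rad) (angle between the z axis of walnut_face and the z axis of platen, either way round below 0.035 rad and z of walnut_face in the frame of platen between -0.004 and 0.004 m and x of walnut_face in the frame of platen between -0.034 and 0.034 m and y of walnut_face in the frame of platen between -0.034 and 0.034 m and contact force between walnut and head between 2 and 30 N and contact force between the fingers and walnut above 2 N and contact force between walnut and guard below 0.1 N and angle between walnut_face's own z axis and vertical below 1 rad and value of joint guard above 1.2 rad and linear speed of walnut below 0.02 m/s); the arm keeps its last pose, push and grip.
It fails at once if the blank is pressed hard on the plate (over 45 N) (contact force between walnut and head above 45 N).
It fails at once if another thing on the bench is moved more than 30 mm (distance of any of maple_grip, tin, jar, bowl, chuck, mug, gouge from where it was at the start of the episode above 0.03 m).
It also fails if it takes over 64 s, if anything falls off the work surface, if the arm or the gripper's body presses on something with over 40 N, if the wrist force passes 120 N, or if a joint passes its speed limit or range.

## Working session

There is one attempt and no reset: what is moved stays moved. The work goes in short steps, Python scripts to look and compute and a tool call to move; the robot and the scene stay as the last step left them, time stands still between calls to the robot, and variables do not carry over. Pictures are saved under pics/ and viewed, and the job is handed in when it is done.

Besides the shell and the picture viewer there is one more tool, called after "Request:" by a JSON object that holds its "name" and its "arguments", one argument or row to a line. drive_tool: Moves the arm, as the interface text tells. Its arguments: {"type":"object","properties":{"targets":{"type":"array","items":{"type":"number"}},"grip":{"type":"number"},"squeeze":{"type":"number"}},"required":["targets"]}

```bash
ls; mkdir -p pics; python3 - <<'E'
from rig import robot
import cv2,numpy as np
print(robot.grasp_offset)
o=robot.get_obs();print({k:np.round(v,3) for k,v in o.items()})
for n in ["scene","top"]:
    p,d=robot.camera(n);cv2.imwrite(f"pics/{n}0.png",p[:,:,::-1]);np.savez(f"pics/{n}0.npz",p=p,d=d,**robot.calibration(n))
    print(n,{k:np.round(v,3).tolist() for k,v in robot.calibration(n).items()})
print(robot.calibration("wrist"))
E
```

```text
pics
0.0187
{'time': np.float64(0.0), 'q': array([-1.509,  0.528,  1.434, -0.   ,  1.181, -0.179]), 'joint_velocities': array([-0.002,  0.   , -0.   , -0.001, -0.   ,  0.001]), 'joint_torque': array([ -0.   , -44.004, -17.659,   0.063,   0.058,  -0.   ]), 'position': array([ 0.148, -0.606,  0.222]), 'tool_rot': array([ 0.993,  0.12 ,  0.   , -0.001]), 'ft_force': array([-0.083,  0.674,  0.069]), 'moment': array([ 0.032, -0.031, -0.017]), 'grip_width': np.float64(0.087)}
scene {'mtx': [[567.804, 0.0, 324.597], [0.0, 567.804, 243.772], [0.0, 0.0, 1.0]], 'R': [[0.264, 0.964, -0.024], [0.55, -0.171, -0.818], [-0.792, 0.202, -0.575]], 't': [-0.1, -0.218, 2.325]}
top {'mtx': [[505.993, 0.0, 321.658], [0.0, 505.993, 234.161], [0.0, 0.0, 1.0]], 'R': [[-0.028, -1.0, 0.007], [-0.98, 0.026, -0.197], [0.197, -0.012, -0.98]], 't': [-0.051, 0.606, 1.378]}
{'mtx': array([[371.64829954,   0.        , 322.64880353],
       [  0.        , 371.64829954, 249.25573484],
       [  0.        ,   0.        ,   1.        ]]), 'hand_eye': array([[-3.11726083e-04, -9.62389548e-01, -2.71673078e-01,
         7.43819821e-02],
       [ 9.99999910e-01, -3.78614345e-04,  1.93793337e-04,
         1.56406962e-03],
       [-2.89364007e-04, -2.71672993e-01,  9.62389579e-01,
        -1.61106954e-01],
       [ 0.00000000e+00,  0.00000000e+00,  0.00000000e+00,
         1.00000000e+00]])}
```

View pics/scene0.png

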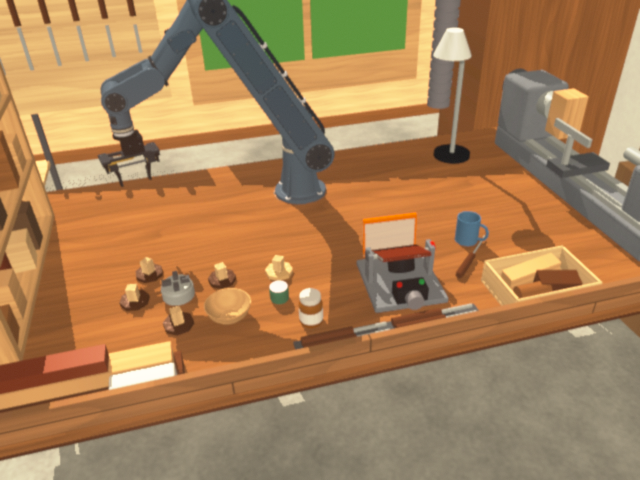

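View pics/top0.png

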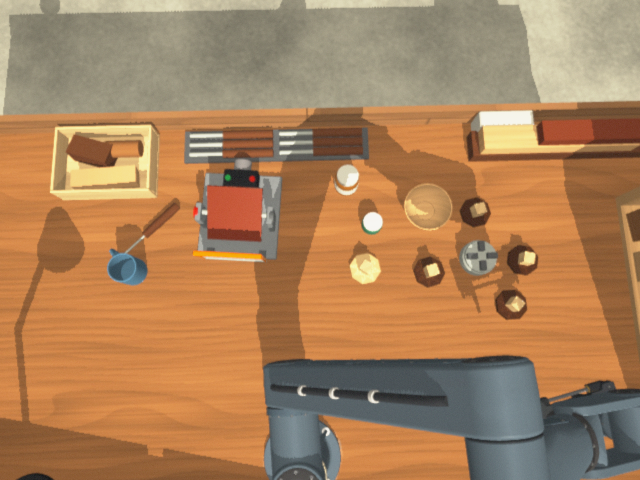

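The top view shows the sander at about (237,215), with its orange bar at (228,256). The maple blank is at (365,268). Four walnut blanks stand at (429,270), (511,303), (522,259) and (475,211), so I'll measure their distances to the base.

```bash
cat > h.py <<'E'
import numpy as np,cv2
def load(n):
    z=np.load(f"pics/{n}.npz");return z['p'],z['d'],z['mtx'],z['R'],z['t']
def cloud(d,K,R,t):
    v,u=np.mgrid[:480,:640]
    c=np.stack([(u-K[0,2])/K[0,0]*d,(v-K[1,2])/K[1,1]*d,d],-1)
    return (c-t)@R   # R^T (c-t)
def ray(uv,K,R,t,z):
    r=R.T@np.array([(uv[0]-K[0,2])/K[0,0],(uv[1]-K[1,2])/K[1,1],1]); o=-R.T@t
    return o+r*(z-o[2])/r[2]
E
python3 - <<'E'
from h import *
for n in ["top0","scene0"]:
    p,d,K,R,t=load(n);X=cloud(d,K,R,t);hsv=cv2.cvtColor(p,cv2.COLOR_RGB2HSV)
    print(n)
    # bench
    if n=="top0":
        print("bench z",np.median(X[300:350,330:380,2]))
        for uv in [(365,268),(429,270),(511,303),(522,259),(475,211)]:
            u,v=uv;w=X[v-22:v+22,u-22:u+22].reshape(-1,3)
            top=w[(w[:,2]>.052)&(w[:,2]<.066)]
            m=top.mean(0);
            r=cv2.minAreaRect((top[:,:2]*1000).astype(np.float32))
            pl=w[(w[:,2]>.009)&(w[:,2]<.019)]
            r2=cv2.minEnclosingCircle((pl[:,:2]*1000).astype(np.float32))
            print(uv,np.round(m,4),len(top),r,r2,"dist",np.hypot(*m[:2]))
    m=(hsv[...,0]>8)&(hsv[...,0]<22)&(hsv[...,1]>200)&(hsv[...,2]>200)&(X[...,2]>.12)&(X[...,2]<.19)&(d>0)
    w=X[m];print("bar",len(w),w.mean(0),np.linalg.svd(w-w.mean(0),full_matrices=False)[2][0], w.min(0),w.max(0))
    m=((hsv[...,0]<8)|(hsv[...,0]>172))&(hsv[...,1]>150)&(X[...,2]>.06)&(X[...,2]<.16)&(d>0)
    m=cv2.erode(m.astype(np.uint8),np.ones((3,3)));nn,l,s,c=cv2.connectedComponentsWithStats(m)
    i=1+np.argmax(s[1:,4]);w=X[l==i];
    for _ in range(4):
        c0=w.mean(0);V=np.linalg.svd(w-c0,full_matrices=False)[2];e=abs((w-c0)@V[2]);w=w[e<max(.002,2.5*np.sqrt((e**2).mean()))]
    print("platen",s[i],c0,V,"tilt",np.degrees(np.arccos(abs(V[2,2]))),e.std(),w.min(0),w.max(0))
E
```

```text
top0
bench z 0.0006465141905897705
(365, 268) [ 0.5084 -0.1892  0.0596] 115 ((508.5859680175781, -189.4410400390625), (29.460121154785156, 31.41147804260254), 54.63670349121094) ((524.7225952148438, -193.13369750976562), 60.34111404418945) dist 0.5424622806277771
(429, 270) [ 0.4942 -0.3754  0.059 ] 114 ((494.5125732421875, -375.3710021972656), (29.913732528686523, 31.330171585083008), 12.879822731018066) ((498.07513427734375, -376.6192626953125), 58.55524826049805) dist 0.6206677679054788
(511, 303) [ 0.3936 -0.604   0.0591] 127 ((393.98175048828125, -605.3267822265625), (32.18600845336914, 32.06825256347656), 47.39007568359375) ((386.0396728515625, -597.3871459960938), 56.480926513671875) dist 0.7208846739134452
(522, 259) [ 0.5214 -0.6503  0.0589] 120 ((522.0401000976562, -651.6146240234375), (31.69561004638672, 30.668352127075195), 74.20718383789062) ((522.0782470703125, -648.1824951171875), 47.26166534423828) dist 0.8335139919587902
(475, 211) [ 0.6684 -0.5247  0.0587] 116 ((668.7140502929688, -525.4683227539062), (30.70126724243164, 32.7952880859375), 10.75098991394043) ((668.7
[... 285 characters left out ...]
0.11499451] [[-0.71672491  0.59611836 -0.3618678 ]
 [ 0.55164224  0.80210341  0.22873776]
 [-0.42661017  0.03567952  0.90373156]] tilt 25.34701626156104 0.0015841921181074816 [0.589004   0.09817652 0.07938584] [0.72720843 0.24761829 0.14930305]
scene0
bar 283 [0.53958684 0.1805857  0.16130339] [-0.08197203 -0.99651982  0.0151274 ] [0.52168581 0.08844576 0.12070661] [0.55706723 0.2713725  0.17348109]
platen [378 247  51  14 393] [0.68974435 0.16384055 0.12881197] [[-0.11953352  0.98901131 -0.08699634]
 [-0.90546565 -0.14453766 -0.39904989]
 [ 0.40723911 -0.03107236 -0.91279287]] tilt 24.105795836401235 0.0010713695836033342 [0.62106668 0.09749025 0.09764572] [0.73721625 0.23037775 0.15018411]
```

```bash
python3 - <<'E'
from h import *
p=load("top0")[0]
cv2.imwrite("pics/crop1.png",cv2.resize(p[180:340,330:560],None,fx=3.4,fy=3.4,interpolation=cv2.INTER_CUBIC)[:,:,::-1])
cv2.imwrite("pics/crop2.png",cv2.resize(p[150:280,170:300],None,fx=4.4,fy=4.4,interpolation=cv2.INTER_CUBIC)[:,:,::-1])
E
```

```text
(no output)
```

View pics/crop1.png

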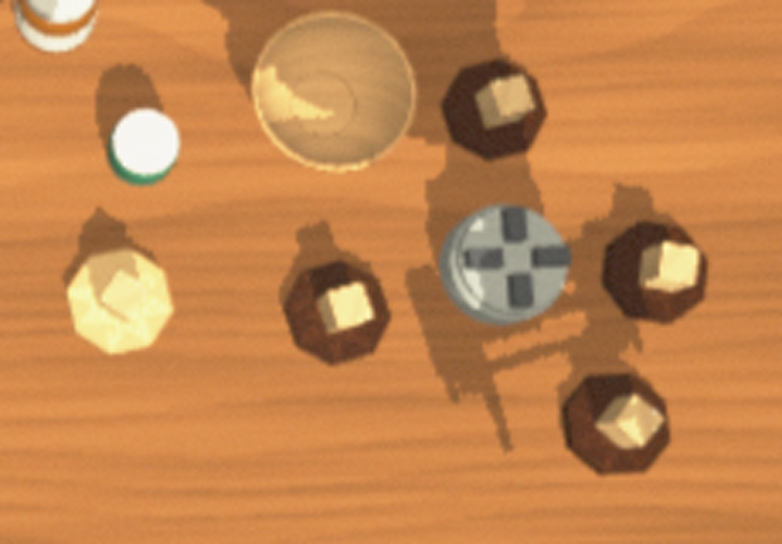

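View pics/crop2.png

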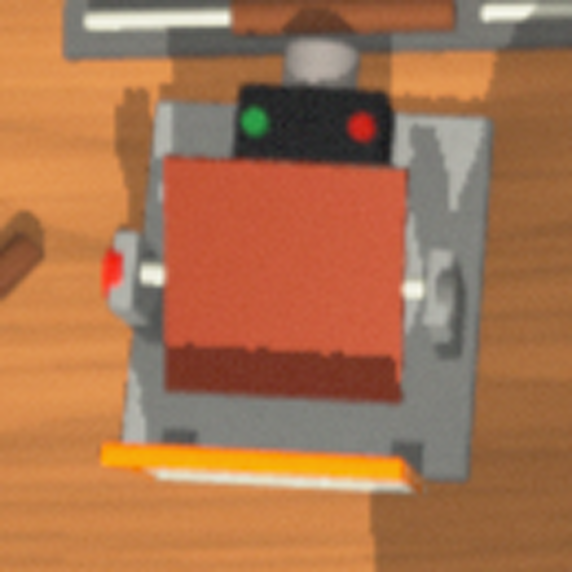

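The blank meant is the walnut at (429,270), world (0.494,-0.375). It is the dark one nearest the base, 0.62 m away against 0.72 m or more for the others. The crop confirms a dark plate with a pale square block; the maple is the pale one at (365,268). The plate tilt is about 25°, and the guard is near upright with its bar at about (0.538,0.183).

```bash
cat >> h.py <<'E'
from scipy.spatial.transform import Rotation as Ro
def Rot(zdir,xhint):
    z=np.array(zdir,float);z/=np.linalg.norm(z);x=np.array(xhint,float);x-=z*(x@z);x/=np.linalg.norm(x)
    return Ro.from_matrix(np.stack([x,np.cross(z,x),z],1))
def rel(p0,R0,p,R): 
    return np.round(np.r_[R0.inv().apply(np.array(p)-p0)*100,(R0.inv()*R).as_rotvec(degrees=True)],2)
def show(p,R):
    from rig import robot
    o=robot.get_obs();p0=o['position'];R0=Ro.from_quat(o['tool_rot'])
    print(round(float(o['time']),2),np.round(p0,4),"F",np.round(o['ft_force'],1),"w",o['grip_width'],"q",np.round(o['q'],2));print("rel",rel(p0,R0,p,R))
E
python3 - <<'E'
from h import *
D=Rot([0,0,-1],[.9968,-.08,0])
show([.45,-.25,.27],D);show([.572,.181,.27],D)
E
```

```text
0.1 [ 0.1484 -0.6064  0.2217] F [-0.8 -0.4  0.7] w 0.0866953241469908 q [-1.51  0.53  1.43 -0.    1.18 -0.18]
rel [ 37.76 -27.47  -4.77  -0.11  -0.    18.33]
0.1 [ 0.1484 -0.6064  0.2217] F [-0.8 -0.4  0.7] w 0.0866953241469908 q [-1.51  0.53  1.43 -0.    1.18 -0.18]
rel [ 59.85 -66.44  -4.68  -0.11  -0.    18.33]
```

Request:
{"name": "drive_tool", "arguments": {
  "targets": [1,-0.5,-1,0,0,0,3.5,-2,-2.5,0,0,1.5,7,-4.5,-4,0,0,3,10.5,-7,-4.8,0,0,5,14,-9.5,-4.8,0,0,7,17.5,-12,-4.8,0,0,9,21,-14.7,-4.8,0,0,11,24.5,-17.3,-4.8,0,0,13,28,-20,-4.8,0,0,15,31.5,-22.7,-4.8,0,0,16.5,35,-25.3,-4.8,0,0,18,37.8,-27.5,-4.8,0,0,18.3],
  "grip": 1,
  "squeeze": 20
}}

```text
time: 1.1
position: [0.4427, -0.2585, 0.2713]
tool_rot: [0.999, -0.04, 0.0, 0.0]
ft_force: [0.3, -0.8, 0.2]
grip_width: 0.0152
```

```bash
python3 - <<'E'
from h import *
D=Rot([0,0,-1],[.9968,-.08,0])
show([.572,.181,.27],D)
E
```

```text
1.1 [ 0.4427 -0.2585  0.2713] F [ 0.3 -0.8  0.2] w 0.015153690818638925 q [-0.75  0.32  1.65  0.    1.17  0.9 ]
rel [ 9.360e+00 -4.484e+01  1.300e-01  0.000e+00 -4.000e-02 -2.000e-02]
```

Request:
{"name": "drive_tool", "arguments": {
  "targets": [0.6,-3,0,0,0,0,1.3,-6.8,0,0,0,0,2.1,-10.7,0,0,0,0,2.9,-14.6,0,0,0,0,3.7,-18.5,0,0,0,0,4.5,-22.4,0,0,0,0,5.3,-26.4,0,0,0,0,6.1,-30.4,0,0,0,0,6.9,-34.4,0,0,0,0,7.7,-38.4,0,0,0,0,8.4,-42,0,0,0,0,8.7,-43.9,0,0,0,0]
}}

```text
time: 2.1
position: [0.5633, 0.1745, 0.2712]
tool_rot: [0.999, -0.038, 0.001, -0.001]
ft_force: [0.0, -0.3, 0.0]
grip_width: 0.0004
```

Request:
{"name": "drive_tool", "arguments": {
  "targets": [0,0,0,0,0,0,0,0,0,0,0,0,0,0,0,0,0,0]
}}

```text
time: 2.35
position: [0.5625, 0.1693, 0.2707]
tool_rot: [0.999, -0.04, -0.0, 0.0]
ft_force: [0.5, -0.7, 0.3]
grip_width: 0.0003
```

```bash
python3 - <<'E'
from h import *
from rig import robot
D=Rot([0,0,-1],[.9968,-.08,0])
show([.572,.181,.12],D)
p,d=robot.camera("wrist");cv2.imwrite("pics/w1.png",p[:,:,::-1])
E
```

```text
2.35 [0.5625 0.1693 0.2707] F [ 0.5 -0.7  0.3] w 0.00034754025563895393 q [ 0.1   0.43  1.47 -0.    1.25  1.75]
rel [ 0.87 -1.25 15.07  0.04  0.04  0.05]
```

View pics/w1.png

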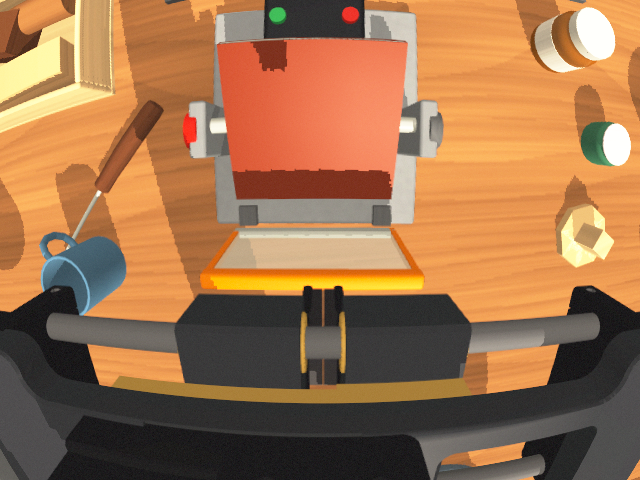

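The wrist view shows the closed fingertips at (322,290), the orange bar at row 275 and the plate at (315,120). I'll measure the plate and bar from this closer view.

```bash
cat >> h.py <<'E'
def wcloud(d,o,cal):
    K=cal['mtx'];H=cal['hand_eye']
    v,u=np.mgrid[:480,:640];a=(u-K[0,2])/K[0,0];b=(v-K[1,2])/K[1,1];r=np.hypot(a,b)+1e-9
    s=np.tan(np.minimum(r,1.5))/r
    c=np.stack([a*s*d,b*s*d,d],-1);T=c@H[:3,:3].T+H[:3,3]
    return T@Ro.from_quat(o['tool_rot']).as_matrix().T+o['position']
def fitplane(w):
    for _ in range(5):
        c0=np.median(w,0) if 0 else w.mean(0);V=np.linalg.svd(w-c0,full_matrices=False)[2];e=abs((w-c0)@V[2]);w=w[e<max(.0015,2.5*np.sqrt((e**2).mean()))]
    n=V[2]*np.sign(V[2,2]);return w,c0,n
def analyse(p,X,d):
    hsv=cv2.cvtColor(p,cv2.COLOR_RGB2HSV)
    m=(hsv[...,0]>8)&(hsv[...,0]<22)&(hsv[...,1]>200)&(X[...,2]>.145)&(X[...,2]<.19)&(d>0)
    w=X[m]; 
    if len(w)>30: print("bar",len(w),w.mean(0),w.min(0),w.max(0))
    m=((hsv[...,0]<9)|(hsv[...,0]>172))&(hsv[...,1]>130)&(X[...,2]>.06)&(X[...,2]<.16)&(d>0)
    m=cv2.morphologyEx(m.astype(np.uint8),cv2.MORPH_OPEN,np.ones((5,5)));nn,l,s,c=cv2.connectedComponentsWithStats(m)
    i=1+np.argmax(s[1:,4]);w,c0,n=fitplane(X[l==i])
    yv=np.cross(n,[0,0,1.]);yv/=np.linalg.norm(yv);yv*=np.sign(yv[1]);xv=np.cross(yv,n)
    a=(w-c0)@np.stack([xv,yv],1);r=cv2.minAreaRect((a*1000).astype(np.float32))
    ctr=c0+r[0][0]/1000*xv+r[0][1]/1000*yv
    print("platen n",n,"tilt",np.degrees(np.arccos(n[2])),"yawdir",np.degrees(np.arctan2(-n[1],-n[0])),"ctr",ctr,r,len(w))
    return ctr,n
E
python3 - <<'E'
from h import *
from rig import robot
o=robot.get_obs();p,d=robot.camera("wrist");cal=robot.calibration("wrist");X=wcloud(d,o,cal);analyse(p,X,d)
np.savez("pics/w1.npz",p=p,d=d,X=X)
p,d,K,R,t=load("top0");analyse(p,cloud(d,K,R,t),d)
print(robot.get_obs()['position'])
E
```

```text
bar 2182 [0.5411787 0.1838875 0.1603522] [0.52278061 0.08971323 0.15122997] [0.55013706 0.26818155 0.16527047]
platen n [-0.42736286  0.03525501  0.90339253] tilt 25.392352994260087 yawdir -4.715897875920289 ctr [0.65626092 0.16934263 0.11093865] ((-7.176177978515625, -6.510292053222656), (149.69979858398438, 150.61859130859375), 89.9449691772461) 23862
bar 300 [0.53604061 0.18546626 0.16562514] [0.52379161 0.09389482 0.15188671] [0.54736491 0.27142601 0.17349951]
platen n [-0.42659231  0.03464055  0.90378041] tilt 25.34047748897798 yawdir -4.64239951241987 ctr [0.6579596  0.17401217 0.11410831] ((-1.3972091674804688, 0.8866043090820312), (150.0300750732422, 148.31195068359375), 89.78376770019531) 2765
[0.56282199 0.16842008 0.2707298 ]
```

Request:
{"name": "drive_tool", "arguments": {
  "targets": [0.3,-0.4,1,0,0,0,0.7,-1.1,3.5,0,0,0,0.7,-1.1,6.5,0,0,0,0.7,-1.1,9.5,0,0,0,0.7,-1.1,12,0,0,0,0.7,-1.1,14,0,0,0,0.7,-1.1,15,0,0,0,0.7,-1.1,15,0,0,0,0.7,-1.1,15,0,0,0]
}}

```text
time: 3.2
position: [0.5714, 0.1796, 0.1203]
tool_rot: [0.999, -0.04, -0.0, 0.0]
ft_force: [-0.6, 1.0, -0.3]
grip_width: 0.0005
```

```bash
python3 - <<'E'
from h import *
from rig import robot
D=Rot([0,0,-1],[.9968,-.08,0])
show([.572,.181,.12],D)
p,d=robot.camera("wrist");cv2.imwrite("pics/w2.png",p[:,:,::-1])
hx,hz=.5454,.024
for th in np.arange(0,1.51,.1):
    r=.096;off=.0025
    print(round(th,1),np.round([hx-r*np.sin(th)+off*np.cos(th),hz+r*np.cos(th)+off*np.sin(th)],3))
E
```

```text
3.2 [0.5714 0.1796 0.1203] F [-0.6  1.  -0.3] w 0.0005353652694780278 q [0.12 0.62 1.59 0.   0.93 1.77]
rel [ 0.05 -0.15  0.03  0.    0.03 -0.03]
0.0 [0.548 0.12 ]
0.1 [0.538 0.12 ]
0.2 [0.529 0.119]
0.3 [0.519 0.116]
0.4 [0.51  0.113]
0.5 [0.502 0.109]
0.6 [0.493 0.105]
0.7 [0.485 0.099]
0.8 [0.478 0.093]
0.9 [0.472 0.086]
1.0 [0.466 0.078]
1.1 [0.461 0.07 ]
1.2 [0.457 0.061]
1.3 [0.454 0.052]
1.4 [0.451 0.043]
1.5 [0.45  0.033]
```

View pics/w2.png

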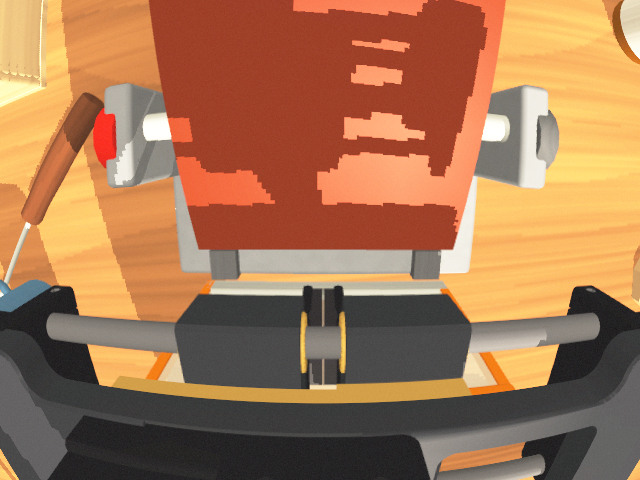

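Request:
{"name": "drive_tool", "arguments": {
  "targets": [-1.2,0,0,0,0,0,-2.5,0,0,0,0,0,-3.5,0,0.2,0,0,0,-4.4,0,0.4,0,0,0,-5.3,0,0.7,0,0,0,-6.1,0,1.1,0,0,0,-7,0,1.6,0,0,0,-7.8,0,2.1,0,0,0,-8.5,0,2.7,0,0,0,-9.1,0,3.4,0,0,0,-9.7,0,4.2,0,0,0,-10.2,0,5,0,0,0]
}}

```text
time: 4.25
position: [0.4683, 0.1882, 0.0695]
tool_rot: [0.999, -0.04, -0.001, 0.0]
ft_force: [1.2, -0.5, 0.1]
grip_width: 0.0004
```

Request:
{"name": "drive_tool", "arguments": {
  "targets": [-0.4,0,0.9,0,0,0,-0.7,0,1.8,0,0,0,-1,0,2.7,0,0,0,-1.1,0,3.3,0,0,0,-1.1,0,3.5,0,0,0,-1.1,0,3.5,0,0,0]
}}

```text
time: 4.75
position: [0.4571, 0.1888, 0.0346]
tool_rot: [0.999, -0.04, -0.002, 0.0]
ft_force: [-0.2, -0.2, -0.3]
grip_width: 0.0002
```

```bash
python3 - <<'E'
from h import *
from rig import robot
D=Rot([0,0,-1],[.9968,-.08,0])
show([.5,.17,.25],D)
p,d=robot.camera("scene");cv2.imwrite("pics/s2.png",cv2.resize(p[180:330,300:500],None,fx=3.5,fy=3.5)[:,:,::-1])
E
```

```text
4.75 [0.4571 0.1888 0.0346] F [-0.2 -0.2 -0.3] w 0.00015760070247976737 q [0.17 0.68 1.9  0.   0.57 1.82]
rel [  4.35   1.55 -21.55   0.05   0.18   0.03]
```

View pics/s2.png

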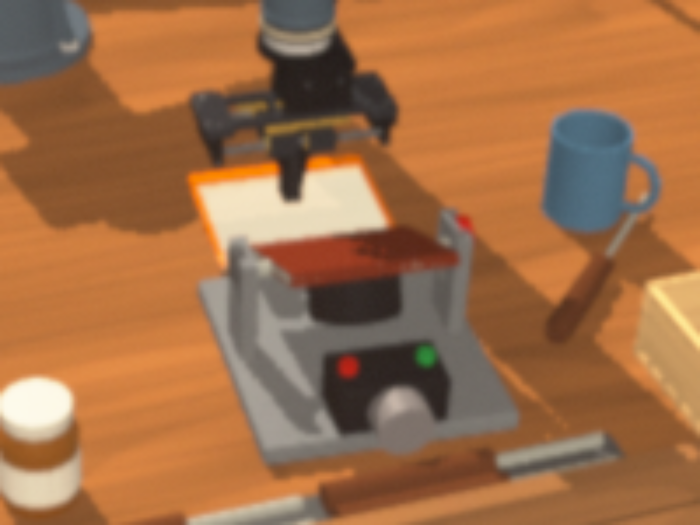

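The guard lies nearly flat over the bench (panel at crop (300,200)), and no force remains on the tool. Next I lift and go to the walnut.

Request:
{"name": "drive_tool", "arguments": {
  "targets": [0,0,-2,0,0,0,0,0,-6,0,0,0,0,0,-10,0,0,0,0,0,-14,0,0,0,0,1.5,-17,0,0,0,0.4,5,-19,0,0,0,0.7,9,-19,0,0,0,1,13,-19,0,0,0,1.2,17,-19,0,0,0,1.3,21,-19,0,0,0,1.4,25,-19,0,0,0,1.4,28,-19,0,0,0],
  "grip": -1
}}

```text
time: 5.8
position: [0.45, -0.0941, 0.2262]
tool_rot: [0.999, -0.04, 0.001, 0.001]
ft_force: [-0.1, 0.6, 0.4]
grip_width: 0.0725
```

```bash
python3 - <<'E'
from h import *
show([.45,-.372,.22],Rot([0,0,-1],[.9968,-.08,0]))
E
```

```text
5.8 [ 0.45   -0.0941  0.2262] F [-0.1  0.6  0.4] w 0.07251796410803825 q [-0.45  0.3   1.83 -0.    1.01  1.2 ]
rel [ 2.25 27.7   0.65  0.07 -0.08 -0.05]
```

Request:
{"name": "drive_tool", "arguments": {
  "targets": [0.2,3,0,0,0,0,0.5,6.5,0,0,0,0,0.8,10,0,0,0,0,1.1,13.5,0,0,0,0,1.4,17,0,0,0,0,1.7,20.5,0,0,0,0,2,24,0,0,0,0,2.2,26.4,0,0,0,0,2.2,26.9,0,0,0,0,2.2,26.9,0,0,0,0,2.2,26.9,0,0,0,0]
}}

```text
time: 6.72
position: [0.4502, -0.3599, 0.2254]
tool_rot: [0.999, -0.04, -0.0, -0.001]
ft_force: [-0.4, 1.0, 0.3]
grip_width: 0.0872
```

```bash
python3 - <<'E'
from h import *
from rig import robot
o=robot.get_obs();p,d=robot.camera("wrist");X=wcloud(d,o,robot.calibration("wrist"))
cv2.imwrite("pics/w3.png",p[:,:,::-1])
print(o['position'])
near=np.hypot(X[...,0]-.494,X[...,1]+.375)<.035
hsv=cv2.cvtColor(p,cv2.COLOR_RGB2HSV)
print("bench",np.median(X[(d>0)&(abs(X[...,2])<.006)][:,2]))
w=X[near&(d>0)&(X[...,2]>.05)&(X[...,2]<.068)]
print(len(w),w.mean(0),cv2.minAreaRect((w[:,:2]*1000).astype(np.float32)))
E
```

```text
[ 0.45016753 -0.35992032  0.22535776]
bench -0.0010531229693035715
1146 [ 0.49491351 -0.38025828  0.05779285] ((494.50750732421875, -380.3465270996094), (30.51806640625, 30.416215896606445), 14.131537437438965)
```

View pics/w3.png

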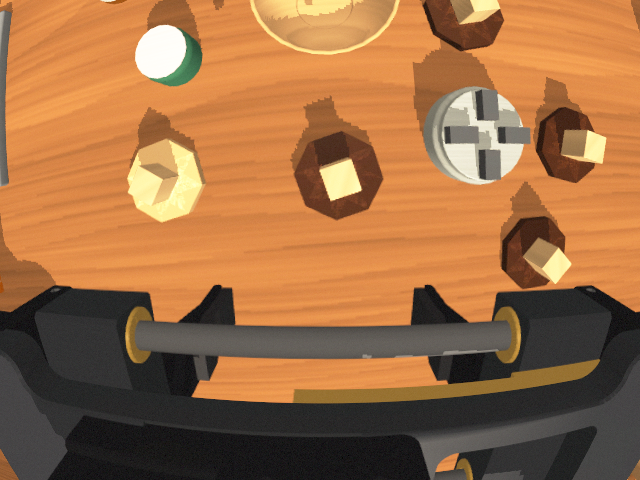

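The target block is at (342,180) in the wrist view, with clear space around it for the fingers. The chuck, at (478,135), stays below the gripper body.

```bash
python3 - <<'E'
from h import *
a=np.radians(14.1)
show([.4945,-.3795,.10],Rot([0,0,-1],[np.cos(a),np.sin(a),0]))
E
```

```text
6.77 [ 0.4503 -0.3593  0.2254] F [-0.2  0.6 -0. ] w 0.08665678578773922 q [-0.87  0.46  1.55  0.    1.13  0.78]
rel [  4.58   1.69  12.53  -0.11   0.05 -18.63]
```

Request:
{"name": "drive_tool", "arguments": {
  "targets": [1,0.4,2,0,0,-3,2,0.8,4,0,0,-7,3,1.2,6.5,0,0,-11,4,1.5,9,0,0,-15,4.6,1.7,11,0,0,-18.6,4.6,1.7,12.5,0,0,-18.6,4.6,1.7,12.5,0,0,-18.6,4.6,1.7,12.5,0,0,-18.6]
}}

```text
time: 7.43
position: [0.495, -0.3794, 0.1001]
tool_rot: [0.992, 0.123, -0.001, -0.001]
ft_force: [-0.4, -0.2, -0.1]
grip_width: 0.087
```

```bash
python3 - <<'E'
from h import *
from rig import robot
o=robot.get_obs();p,d=robot.camera("wrist");X=wcloud(d,o,robot.calibration("wrist"))
cv2.imwrite("pics/w4.png",p[:,:,::-1])
near=np.hypot(X[...,0]-.494,X[...,1]+.378)<.035
w=X[near&(d>0)&(X[...,2]>.05)&(X[...,2]<.068)]
print(len(w),w.mean(0),cv2.minAreaRect((w[:,:2]*1000).astype(np.float32)))
a=np.radians(14.1)
show([.4945,-.3795,.0195],Rot([0,0,-1],[np.cos(a),np.sin(a),0]))
E
```

```text
2622 [ 0.49610522 -0.3799711   0.05764044] ((494.7078552246094, -380.2934265136719), (30.758718490600586, 30.391429901123047), 14.866464614868164)
7.48 [ 0.4955 -0.3805  0.1012] F [ 0.  -0.3 -0. ] w 0.08702155896658735 q [-0.83  0.68  1.53  0.    0.93  0.49]
rel [-0.08 -0.12  8.17 -0.02  0.    0.01]
```

View pics/w4.png

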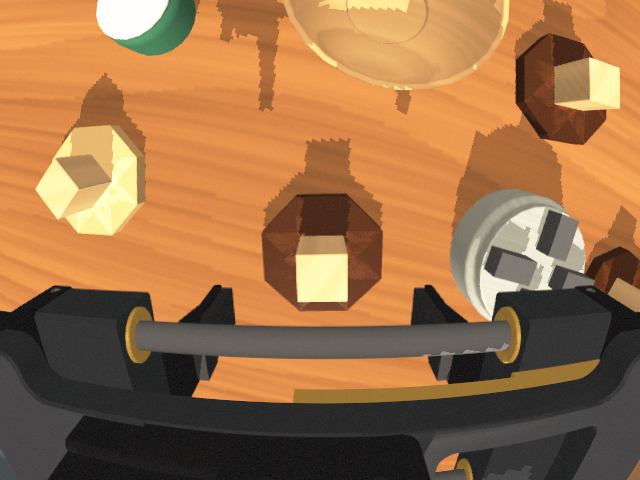

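The block is square to the jaws and centred between them at (322,278), so I descend.

Request:
{"name": "drive_tool", "arguments": {
  "targets": [0,0,1.5,0,0,0,0,0,3.5,0,0,0,0,0,5.5,0,0,0,0,0,7,0,0,0,0,0,7.8,0,0,0,0,0,8,0,0,0,0,0,8,0,0,0,0,0,8,0,0,0]
}}

```text
time: 8.15
position: [0.496, -0.3824, 0.022]
tool_rot: [0.992, 0.122, 0.001, 0.001]
ft_force: [-0.4, -0.2, 0.0]
grip_width: 0.0868
```

Request:
{"name": "drive_tool", "arguments": {
  "targets": [0,0,0,0,0,0,0,0,0,0,0,0,0,0,0,0,0,0,0,0,0,0,0,0,0,0,0,0,0,0,0,0,0,0,0,0,0,0,0,0,0,0,0,0,0,0,0,0,0,0,0,0,0,0],
  "grip": 1,
  "squeeze": 35
}}

```text
time: 8.9
position: [0.4952, -0.3816, 0.0205]
tool_rot: [0.993, 0.122, -0.0, -0.0]
ft_force: [0.4, 0.3, -0.1]
grip_width: 0.0349
```

Request:
{"name": "drive_tool", "arguments": {
  "targets": [0,0,0,0,0,0,0,0,0,0,0,0,0,0,0,0,0,0,0,0,0,0,0,0,0,0,0,0,0,0]
}}

```text
time: 9.32
position: [0.4951, -0.3815, 0.0204]
tool_rot: [0.993, 0.122, -0.0, -0.0]
ft_force: [0.4, 0.4, 0.6]
grip_width: 0.0298
```

Request:
{"name": "drive_tool", "arguments": {
  "targets": [0,0,-0.5,0,0,0,0,0,-2,0,0,0,0,0,-5,0,0,0,0,0,-8,0,0,0,0,0,-12,0,0,0,0,0,-16,0,0,0,0,0,-18,0,0,0,0,0,-18,0,0,0,0,0,-18,0,0,0,0,0,-18,0,0,0]
}}

```text
time: 10.15
position: [0.4943, -0.3809, 0.1994]
tool_rot: [0.993, 0.122, -0.001, -0.001]
ft_force: [-0.5, -0.8, -0.7]
grip_width: 0.0298
```

```bash
python3 - <<'E'
from h import *
from rig import robot
p,d=robot.camera("wrist");cv2.imwrite("pics/w5.png",p[:,:,::-1])
p,d=robot.camera("scene");cv2.imwrite("pics/s5.png",p[:,:,::-1])
n=np.array([-.427,.035,.9035]);n/=np.linalg.norm(n);x=np.cross([-n[1]*0+.08,.9968,0],n)
D=Rot(-n,x); c=np.array([.657,.170,.112])
print(D.as_matrix())
show(c+n*(.0193+.06),D); show([.50,.0,.25],D)
E
```

```text
[[ 9.00664662e-01 -8.03105077e-02  4.27028558e-01]
 [-7.22844833e-02 -9.96769677e-01 -3.50023409e-02]
 [ 4.28460174e-01  6.57832792e-04 -9.03560428e-01]]
10.25 [ 0.4941 -0.3806  0.1983] F [ 0.2 -0.1 -1.1] w 0.029675195336827075 q [-0.84  0.55  1.46 -0.    1.13  0.49]
rel [ 25.94 -50.55   1.61  -4.37  25.3   18.28]
10.25 [ 0.4941 -0.3806  0.1983] F [ 0.2 -0.1 -1.1] w 0.029675195336827075 q [-0.84  0.55  1.46 -0.    1.13  0.49]
rel [  9.79 -36.8   -5.04  -4.37  25.3   18.28]
```

View pics/w5.png

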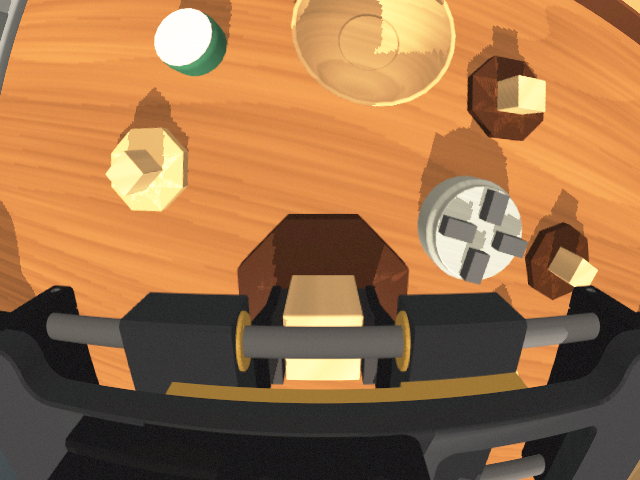

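View pics/s5.png

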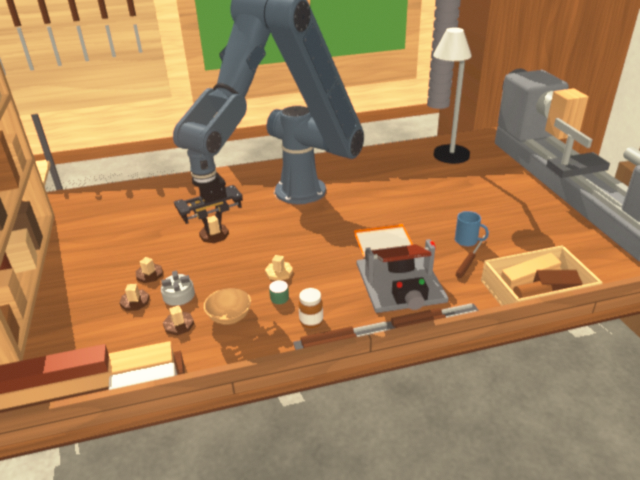

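The blank hangs square in the jaws (wrist (322,330)), and the guard is flat at scene (385,240). Now I carry it over and tilt it.

Request:
{"name": "drive_tool", "arguments": {
  "targets": [0.5,-2,-0.5,0,1,1,1.4,-5,-1,-0.6,3.5,2.5,2.3,-8.5,-1.6,-1,6,4.3,3.2,-12,-2.1,-1.4,8.3,6,4.1,-15.5,-2.6,-1.8,10.6,7.7,5,-19,-3.1,-2.2,13,9.4,5.9,-22.5,-3.5,-2.6,15.3,11,6.8,-26,-4,-3,17.6,12.7,7.8,-29.5,-4.4,-3.5,20,14.5,8.8,-33,-4.8,-3.9,22.5,16.3,9.5,-35.8,-5,-4.2,24.5,17.7,9.8,-36.8,-5,-4.4,25.3,18.3]
}}

```text
time: 11.25
position: [0.4974, 0.0032, 0.2484]
tool_rot: [0.975, -0.038, 0.218, 0.009]
ft_force: [-0.7, 0.4, -0.8]
grip_width: 0.0295
```

Request:
{"name": "drive_tool", "arguments": {
  "targets": [0,0,0,0,0,0,0,0,0,0,0,0,0,0,0,0,0,0,0,0,0,0,0,0]
}}

```text
time: 11.58
position: [0.5016, -0.0021, 0.2502]
tool_rot: [0.974, -0.04, 0.221, 0.011]
ft_force: [-0.2, -0.3, -0.7]
grip_width: 0.0298
```

```bash
cat >> h.py <<'E'
N=np.array([-.427,.035,.9035]);N/=np.linalg.norm(N);XH=np.cross([.08,.9968,0],N)
DT=Rot(-N,XH);C=np.array([.657,.170,.112])
E
python3 - <<'E'
from h import *
from rig import robot
show(C+N*(.0193+.08),DT)
E
```

```text
11.58 [ 0.5016 -0.0021  0.2502] F [-0.2 -0.3 -0.7] w 0.029793080211665445 q [-0.28  0.19  2.03  0.17  0.49  1.24]
rel [  6.81 -18.45   8.54   0.23  -0.16  -0.  ]
```

Request:
{"name": "drive_tool", "arguments": {
  "targets": [0.5,-1.5,0.4,0,0,0,1.5,-4.5,1.5,0,0,0,2.6,-7.5,3,0,0,0,3.7,-10.5,4.6,0,0,0,4.8,-13.5,6,0,0,0,5.9,-16.3,7.4,0,0,0,6.6,-18,8.3,0,0,0,6.8,-18.5,8.5,0.2,-0.2,0,6.8,-18.5,8.5,0.2,-0.2,0,6.8,-18.5,8.5,0.2,-0.2,0,6.8,-18.5,8.5,0.2,-0.2,0]
}}

```text
time: 12.5
position: [0.613, 0.1737, 0.2023]
tool_rot: [0.975, -0.039, 0.219, 0.01]
ft_force: [0.0, -0.5, -1.7]
grip_width: 0.0299
```

```bash
python3 - <<'E'
from h import *
from rig import robot
show(C+N*(.0193),DT)
o=robot.get_obs();p,d=robot.camera("wrist");X=wcloud(d,o,robot.calibration("wrist"));cv2.imwrite("pics/w6.png",p[:,:,::-1])
# visible platen & walnut plate top (dark) planes
np.savez("pics/w6.npz",p=p,d=d,X=X)
T=(X-o['position'])@Ro.from_quat(o['tool_rot']).as_matrix()
hsv=cv2.cvtColor(p,cv2.COLOR_RGB2HSV)
for uv in [(322,240),(290,250),(322,20),(322,60),(200,60),(322,100),(322,150),(322,200),(440,60)]:
    print(uv,hsv[uv[1],uv[0]],np.round(T[uv[1],uv[0]],4),np.round(X[uv[1],uv[0]],4))
p,d=robot.camera("scene");cv2.imwrite("pics/s6.png",cv2.resize(p[150:330,280:500],None,fx=3.3,fy=3.3)[:,:,::-1])
E
```

```text
12.5 [0.613  0.1737 0.2023] F [ 0.  -0.5 -1.7] w 0.029942415349418165 q [ 0.15  0.45  1.75 -0.2   0.51  1.96]
rel [ 0.13  0.    8.12  0.07  0.07 -0.02]
(322, 240) [  7 160  78] [0.0313 0.0012 0.0075] [0.6443 0.1699 0.209 ]
(290, 250) [ 10 171  73] [ 0.0265 -0.0139  0.0073] [0.6412 0.1853 0.207 ]
(322, 20) [ 14 149 227] [0.2394 0.0009 0.3029] [0.9577 0.1445 0.0308]
(322, 60) [ 10 163 114] [0.1776 0.0009 0.2717] [0.8887 0.1501 0.0326]
(200, 60) [ 23  35 130] [ 0.19   -0.1492  0.2869] [0.9185 0.2983 0.0239]
(322, 100) [ 12  36 143] [0.1208 0.001  0.2041] [0.8087 0.1566 0.0695]
(322, 150) [  5 183 139] [0.0723 0.0011 0.1017] [0.7214 0.1637 0.1413]
(322, 200) [  6 188 136] [0.0367 0.0011 0.1018] [0.6893 0.1663 0.126 ]
(440, 60) [ 30   4 255] [0.1882 0.1444 0.2833] [0.8915 0.0059 0.0269]
```

View pics/w6.png

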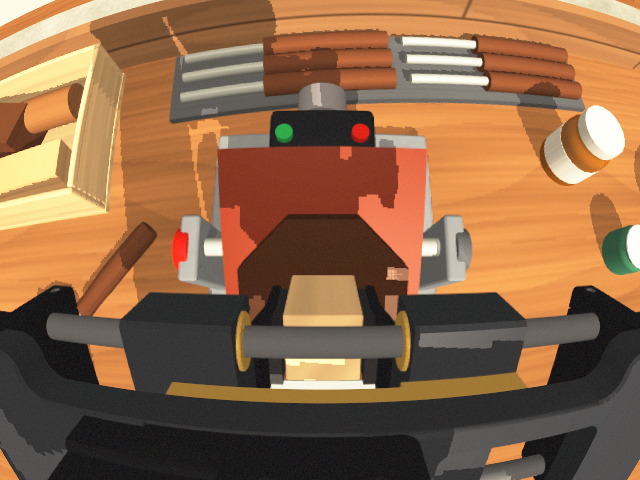

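View pics/s6.png

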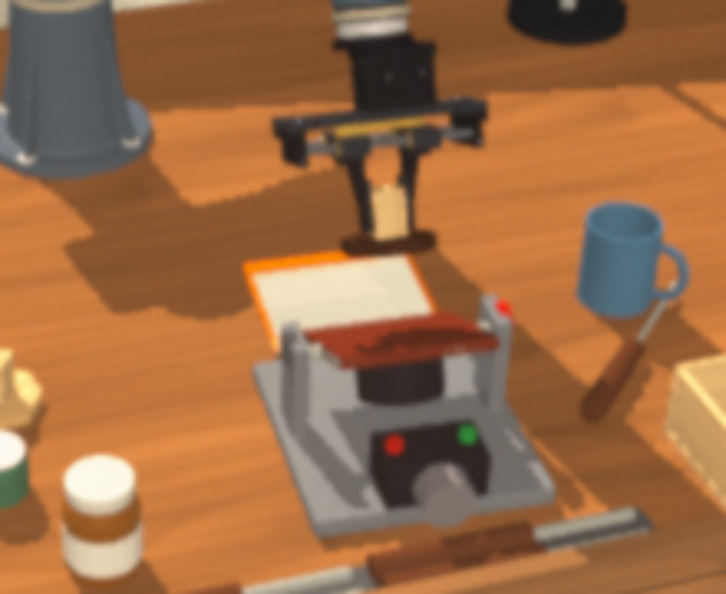

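```bash
python3 - <<'E'
from h import *
from rig import robot
z=np.load("pics/w6.npz");p,d,X=z['p'],z['d'],z['X'];o=robot.get_obs()
T=(X-o['position'])@Ro.from_quat(o['tool_rot']).as_matrix()
hsv=cv2.cvtColor(p,cv2.COLOR_RGB2HSV)
red=((hsv[...,0]<9)&(hsv[...,1]>165)&(T[...,2]>.09)&(T[...,2]<.115)&(abs(T[...,1])<.09));red[290:]=0
dark=(T[...,2]>.0)&(T[...,2]<.015)&(abs(T[...,1])<.045)&(T[...,0]>.018)&(T[...,0]<.05);dark[290:]=0
for n,m in (("red",red),("dark",dark)):
    m=cv2.erode(m.astype(np.uint8),np.ones((3,3)))>0
    w,c,_=fitplane(T[m]);V=np.linalg.svd(w-c)[2][2] if 0 else None
    A=np.c_[w[:,:2],np.ones(len(w))];k=np.linalg.lstsq(A,w[:,2],rcond=None)[0];print(n,len(w),"slopes deg",np.degrees(np.arctan(k[:2])),"z at 0",k[2],w.min(0),w.max(0), (A@k-w[:,2]).std())
E
```

```text
red 13652 slopes deg [-0.01911874  0.03536727] z at 0 0.10147863654560633 [-0.03138075 -0.07302674  0.09981815] [0.07378638 0.07488755 0.10309169] 0.0006429245146484574
dark 5192 slopes deg [ 0.26459365 -0.05145876] z at 0 0.00782994185514312 [ 0.01817335 -0.03663968  0.00642365] [0.04163098 0.0402597  0.00951434] 0.0005888461813008181
```

The plate and the blank's top are parallel within 0.3° in the tool frame. The gap is about 80 mm and the centring is within 1–2 mm. I approach along the tool's z axis.

Request:
{"name": "drive_tool", "arguments": {
  "targets": [0,0,1.5,0,0,0,0,0,3,0,0,0,0,0,4.5,0,0,0,0,0,6,0,0,0,0,0,7,0,0,0,0,0,7.5,0,0,0,0,0,7.5,0,0,0,0,0,7.5,0,0,0,0,0,7.5,0,0,0]
}}

```text
time: 13.35
position: [0.6458, 0.1727, 0.1355]
tool_rot: [0.975, -0.039, 0.22, 0.009]
ft_force: [-0.9, -0.0, -0.1]
grip_width: 0.0299
```

```bash
cat > f.py <<'E'
from h import *
from rig import robot
o=robot.get_obs();R=Ro.from_quat(o['tool_rot']);print(o['time'],"F tool",np.round(R.inv().apply(o['ft_force']),2),"M",np.round(R.inv().apply(o['moment']),2),"w",o['grip_width'])
show(C+N*.0204,DT)
E
python3 f.py
```

```text
13.35 F tool [-0.89  0.11 -0.3 ] M [ 0.   -0.32  0.01] w 0.029889339213656847
13.35 [0.6458 0.1727 0.1355] F [-0.9 -0.  -0.1] w 0.029889339213656847 q [ 0.14  0.59  1.73 -0.25  0.39  1.99]
rel [ 0.02  0.18  0.57 -0.02 -0.06  0.06]
```

Request:
{"name": "drive_tool", "arguments": {
  "targets": [0,0,0.1,0,0,0,0,0,0.2,0,0,0,0,0,0.3,0,0,0,0,0,0.4,0,0,0,0,0,0.4,0,0,0]
}}

```text
time: 13.77
position: [0.6474, 0.1726, 0.131]
tool_rot: [0.975, -0.038, 0.219, 0.009]
ft_force: [0.3, 0.6, -0.3]
grip_width: 0.0296
```

Request:
{"name": "drive_tool", "arguments": {
  "targets": [0,0,0.05,0,0,0,0,0,0.1,0,0,0,0,0,0.1,0,0,0,0,0,0.1,0,0,0]
}}

```text
time: 14.1
position: [0.6476, 0.1726, 0.1306]
tool_rot: [0.975, -0.039, 0.219, 0.009]
ft_force: [-4.1, -0.1, 4.8]
grip_width: 0.0298
```

```bash
python3 f.py
```

```text
14.1 F tool [-1.61  0.42 -6.13] M [ 0.1  -0.53  0.03] w 0.029839287240716286
14.1 [0.6476 0.1726 0.1306] F [-4.1 -0.1  4.8] w 0.029839287240716286 q [ 0.14  0.6   1.73 -0.25  0.39  2.  ]
rel [ 0.07  0.18  0.05 -0.01 -0.    0.07]
```

Request:
{"name": "drive_tool", "arguments": {
  "targets": [0,0,0.03,0,0,0,0,0,0.05,0,0,0,0,0,0.05,0,0,0,0,0,0.05,0,0,0,0,0,0.05,0,0,0]
}}

```text
time: 14.52
position: [0.6476, 0.1726, 0.1306]
tool_rot: [0.975, -0.038, 0.22, 0.009]
ft_force: [-6.4, -0.3, 7.3]
grip_width: 0.0299
```

```bash
python3 f.py;python3 - <<'E'
from h import *
from rig import robot
o=robot.get_obs();p,d=robot.camera("wrist");X=wcloud(d,o,robot.calibration("wrist"));cv2.imwrite("pics/w7.png",p[:,:,::-1])
T=(X-o['position'])@Ro.from_quat(o['tool_rot']).as_matrix()
hsv=cv2.cvtColor(p,cv2.COLOR_RGB2HSV)
dark=(T[...,2]>.0)&(T[...,2]<.013)&(abs(T[...,1])<.045)&(T[...,0]>.018)&(T[...,0]<.05);dark[290:]=0
red=((hsv[...,0]<9)&(hsv[...,1]>165)&(T[...,2]>.015)&(T[...,2]<.03)&(abs(T[...,1])<.09));red[290:]=0
for n,m in (("red",red),("dark",dark)):
    m=cv2.erode(m.astype(np.uint8),np.ones((3,3)))>0
    w=T[m];A=np.c_[w[:,:2],np.ones(len(w))];k=np.linalg.lstsq(A,w[:,2],rcond=None)[0];print(n,len(w),"slopes deg",np.degrees(np.arctan(k[:2])),"z at 0",k[2],w.min(0),w.max(0))
p,d=robot.camera("scene");cv2.imwrite("pics/s7.png",cv2.resize(p[150:330,280:500],None,fx=3.3,fy=3.3)[:,:,::-1])
E
python3 f.py
```

```text
14.5167 F tool [-2.63  0.8  -9.35] M [-0.   -0.59  0.02] w 0.02986577838324496
14.52 [0.6476 0.1726 0.1306] F [-6.4 -0.3  7.3] w 0.02986577838324496 q [ 0.14  0.6   1.73 -0.25  0.39  2.  ]
rel [ 0.07  0.18  0.05 -0.   -0.01  0.08]
red 24430 slopes deg [-0.00589698 -0.01362762] z at 0 0.021549544724355527 [ 0.0003739  -0.07188651  0.01815585] [0.07409783 0.07704289 0.02403503]
dark 5477 slopes deg [ 0.52781311 -0.0138449 ] z at 0 0.007342768185114519 [ 0.01817333 -0.03729167  0.00519665] [0.0418392  0.0400236  0.01279619]
14.6167 F tool [-1.7   1.13 -9.66] M [ 0.03 -0.63  0.03] w 0.029634159093165264
14.62 [0.6476 0.1726 0.1306] F [-5.7 -0.7  8. ] w 0.029634159093165264 q [ 0.14  0.6   1.73 -0.25  0.39  2.  ]
rel [ 0.07  0.18  0.05 -0.   -0.01  0.08]
```

View pics/w7.png

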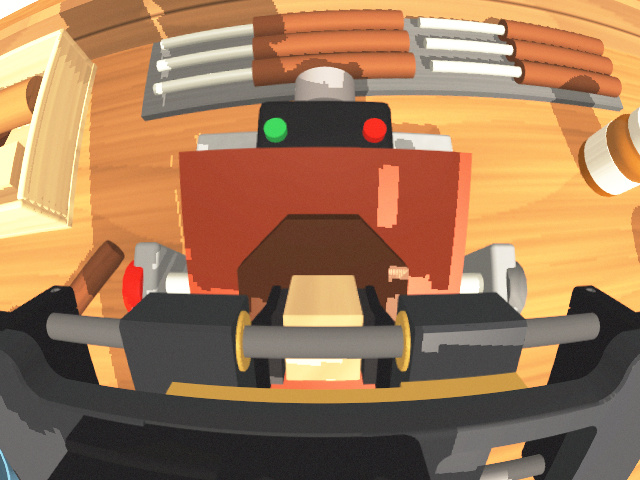

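View pics/s7.png

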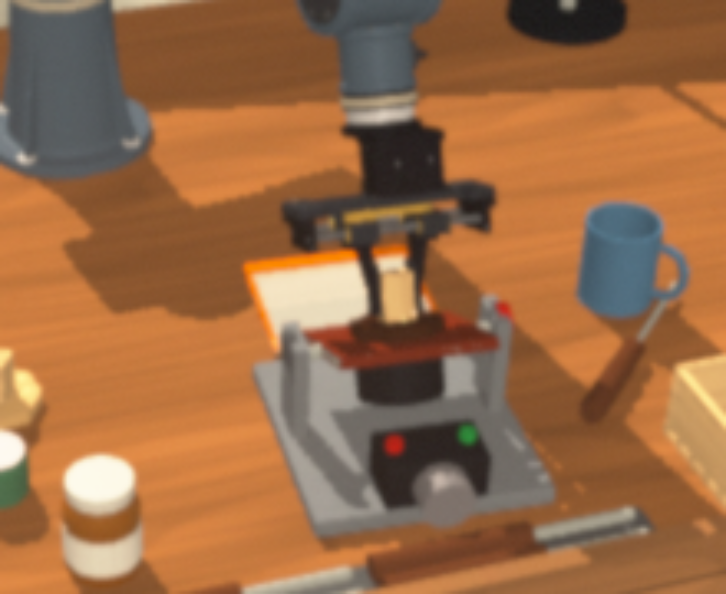

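The blank sits flat on the plate: the plate is 21.5 mm from the TCP and the blank's underside 21.3 mm. Edges of the plate show on all visible sides, and the push is about 9.5 N. I hold for a moment to check that it's steady.

Request:
{"name": "drive_tool", "arguments": {
  "targets": [0,0,0,0,0,0,0,0,0,0,0,0,0,0,0,0,0,0,0,0,0,0,0,0,0,0,0,0,0,0,0,0,0,0,0,0,0,0,0,0,0,0,0,0,0,0,0,0]
}}

```text
time: 15.28
position: [0.6476, 0.1726, 0.1306]
tool_rot: [0.975, -0.038, 0.22, 0.009]
ft_force: [-5.9, -1.0, 6.9]
grip_width: 0.0298
```

```bash
python3 f.py && python3 -c "
from rig import robot
robot.hand_in()"
```

```text
15.2833 F tool [-2.31  1.43 -8.71] M [ 0.02 -0.66  0.01] w 0.02975546554486521
15.28 [0.6476 0.1726 0.1306] F [-5.9 -1.   6.9] w 0.02975546554486521 q [ 0.14  0.6   1.73 -0.25  0.39  2.  ]
rel [ 0.07  0.19  0.05 -0.01 -0.02  0.07]
the job is handed in; nothing more can be done
```

I folded the guard down, picked up the nearest walnut blank by its waste block, tilted it about 25° and pressed it flat on the abrasive plate. I handed the job in at about 15.3 s, still gripping and pushing; no verdict was reported.

**Last checks:**
- **Push:** about 9 N along the plate's normal, steady over the last 0.8 s.
- **Flush:** the blank's underside and the plate agreed to about 0.2 mm. They were parallel to within about 0.5° by depth; an earlier reading gave 0.3°.
- **Centring:** about 2 mm off the plate's centre.
- **Grip:** the opening was 29.8 mm, so the block was firmly held.
- **Guard:** it looked flat in the scene view, with the blank clear of it. I didn't measure its angle directly; the finger path puts it near 1.45 rad.
- **Other things on the bench:** I never touched them, but I didn't re-measure their positions at the end.

**Disagreement:** the top and wrist cameras differed by about 5 mm sideways. I used the wrist camera for the grasp and a value close to it for the plate.

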